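Draw the board with the sandwich tin out from under the wire shelf with the pan hook

ROBOT

A 7-joint arm with a two-finger parallel gripper is mounted at the origin on the work surface. World frame = base frame: x ahead of the robot, y to its left, z up, the work surface at z = 0. Lengths are in mm, angles in rad, forces in N, time in s.
With the tool pointing down it reaches from about 425 to 875 mm from the base axis. Payload 8.4 kg.
Tool frame: the origin (TCP) lies at the very end of the fingers, on their centre line; the grasp point (between the pads) lies 19 mm behind it; z points along the fingers, y is the line along which they close (so a half turn about z gives the same grasp; the last joint's range is limited). The gripper opens to 85 mm and grips with 20 to 120 N. Pads are 22 mm wide; open, the fingers measure 114 mm over their backs; the gripper's body (76 mm by 85 mm) begins 54 mm behind the grasp point. The pads swing forward as they close: fully open they stand 13 mm farther back than shut.
Start: joints at [-1.401, 0.333, 0.04, 1.465, -0.013, 1.343, -0.059], TCP at [172.625, 626.628, 195.108] pointing down, gripper open.
Joint ranges: [-2.58, 2.58], [-0.38, 2.09], [-1.3, 1.39], [0.25, 2.4], [-1.5, 4.64], [0.08, 2.09], [-2.65, 2.65]. Speed limits (rad/s): [2.22, 2.22, 2.79, 2.79, 3.14, 3.14, 3.14].

INTERFACE

Orientations are given as a unit quaternion [w, x, y, z].
In Python, from cell import get_state, read_camera, finish_job gives the robot as it stands.
- The arm moves only by the tool step_arm, never from a script. Its argument "series" is a list that holds one entry, the list of rows, each a list of 4 numbers: the shift along the tool's x, y, z in m, then the turn about the tool's z in degrees. In form: [[[dx, dy, dz, roll], ...]]. A call has 1 to 12 rows; each row is the pose to reach, as a shift and turn from the pose commanded when the call began, along the tool's axes at that moment; what a row does not reach only later rows make up. A row lasts 1/10 s, in which the tool goes at most 50 mm and 8.59 degrees, less where a joint would pass 70% of its speed; a pose out of reach is approached as far as the arm can. A call with a gripper value outside its range is refused whole. "claw" is the finger opening in m, from 0 to 0.0854, set as the call begins (left out, the last holds). The fingers move at their own pace and stop on an object; the grip force is fixed at half the most. Time passes only in rows, so rows that repeat a pose let the fingers close. It gives the time, the measured TCP pose, the force, the opening and the grip force at its end, in the units of the state.
- get_state(): the state, without advancing time (a new reading comes with each control period).
- read_camera(name): name is "scene" or "top"; returns a dict with "pixels" (420x560x3 uint8, red, green, blue), "range_z" (420x560 float32, mm along the optical axis (not along the pixel's ray), 0 where there is no reading), "vertical_fov" (degrees; the focal length in pixels is half the picture's height over the tangent of half this angle, whatever the lens; pixels are square), "cx", "cy" (the principal point, pixels), "distortion" ([k1, k2, p1, p2, k3] as OpenCV has them; the pictures are not rectified), "camera_from_world" (4x4, takes a point from world to camera coordinates). Camera axes: x right, y up, looking along -z (the intrinsics and any distortion apply to the point x, -y, -z); pixel columns grow to the right and rows downward; lengths in mm; the calibration is good to about 2 mm. A picture is of the moment at which its call begins.
- finish_job(): hands the job in; it is judged then, once.
The state is a dict: "t": time; "q": joint angles; "qd": joint speeds; "joint_torque": joint torques, N m; "eef_pos": TCP position; "orientation": TCP orientation; "ft_force": force on the tool from outside, world axes, zero at the start; "wrist_torque": the same for the moment, N m; "grip_width": finger opening in mm; "grip_force": force on a finger pad.
Only numpy, scipy, OpenCV 4.12 (cv2) and the standard library are available. Lean on these libraries where they do the work, as an engineer would, in place of code of your own. Each camera call takes 0.05 s, during which the arm holds its last target. There are 200 camera calls.

TASK

The sandwich tin stands on a thick wooden serving board at the back under the wire shelf. Take the pan hook from the chopping block, catch the board's near swing handle with it and draw the board out until the tin, still standing on it, is wholly clear just in front of the shelf and roughly square to it; then unhook and lay the pan hook back with its handle on the chopping block. Pull on the handle, not on the tin, do not touch the tin with the gripper or arm, and leave the jar behind the board, the tub beside it and the shaker where they are.

Things in the scene. Friction and masses are not known exactly. Their poses are not given: they have to be found in the camera images.
- wire_shelf: Fixed chrome wire shelf, 300 deep (x) by 400 wide (y), sizes in mm here and below. Origin: centre of its footprint on the counter. Its own -x is the open front (front edge at x = -150); open on all sides but for thin wire frames at y = +-200. Underside of its wires 120 above the counter. On it, near its sides, lie a loaf (y = 155, up to 215 high) and low packs of cheese (y = -148).
- tin_center (a point): Centre of the lidded sandwich tin, 24 above its underside; 94 (x) by 84 by 48 high, 0.3 kg. It stands loose on a serving board 36 thick, 200 (x) by 130, whose own pose is not measured: the tin stands up to 38 off the board's middle along x, 8 across, turned up to 0.08 rad on it. The board's near end is on the tin's -x side. Board and tin together 0.7 to 1 kg.
- tin_near (a point): Point on the tin's near (-x) side, at the level of the board's top; axes as the tin's. The board's plain upright near end face lies 14 to 92 further out (-x): feel for it. On it a swing handle: a U of 5 mm wire, 68 wide, arms 26 long, hinged 4 outside the face, 30 above the counter, hanging leaning out 0.4 to 0.85 rad (bar 14 to 24 outside the face, at most 16 high). Stays put (0.4 N); pulled, swings up to level.
- hook_grip (a point): Centre of the pan hook's wooden handle, 110 long (x), 22 wide (y), 26 high (z). +x points along the tool to the hook, z up. A straight 8 mm steel rod runs on along the handle's axis to x = 165; there a 7 mm prong is bent down (-z). 0.14 kg, balancing 20 to 50 ahead of this point. At the start the handle lies on the block, its centre 53 above the counter, the prong hanging past the block's +x end.
- hook_tip (a point): Lower end of the pan hook's straight prong, on its axis: 165 ahead of hook_grip and 40 below it. Axes as hook_grip.
- block: The fixed wooden chopping block, 200 (x) by 100 (y) by 40 high; origin under its centre.
- jar_mid (a point): Glass jar, 58 across, 85 high, standing right behind the board, 3 to 10 from its far swing handle. This point is 40 above its foot.
- tub_mid (a point): Plastic tub with lid, 116 by 66 by 62 high, standing beside the board under the shelf. This point is 30 above its foot.
- shaker_mid (a point): Aluminium shaker, 64 across, 104 high, standing on the counter in front of the shelf, off to one side. This point is 40 above its foot.

How it is judged:
By the outcome, as a careful person would: the job done as asked, in the order asked, and still so for the second after the job is handed in, with the robot touching nothing.
It also fails if it takes over 58 s, if anything falls off the work surface, if the arm or the gripper's body presses on something with over 40 N, if the wrist force passes 120 N, or if a joint passes its speed limit or range.

## Working session

There is one attempt and no reset: what is moved stays moved. The work goes in short steps, Python scripts to look and compute and a tool call to move; the robot and the scene stay as the last step left them, time stands still between calls to the robot, and variables do not carry over. Pictures are saved under pics/ and viewed, at most 10 in all, crops included, and the job is handed in when it is done.

Besides the shell and the picture viewer there is one more tool, called after ">>>" in YAML: its name, and indented under it one key for each argument. step_arm: Moves the arm, as the interface text tells. Its arguments: {"type":"object","properties":{"series":{"type":"array"},"claw":{"type":"number"}},"required":["series"]}

```bash
mkdir -p pics; ls; cat > h.py <<'E'
import numpy as np, cv2, pickle
from cell import get_state, read_camera, finish_job
def K(c):
    f=c["pixels"].shape[0]/2/np.tan(np.radians(c["vertical_fov"])/2)
    return np.array([[f,0,c["cx"]],[0,f,c["cy"]],[0,0,1.]])
def cloud(c):
    h,w=c["range_z"].shape
    u,v=np.meshgrid(np.arange(w),np.arange(h))
    p=cv2.undistortPoints(np.stack([u,v],-1).reshape(-1,1,2).astype(np.float64),K(c),np.array(c["distortion"],float)).reshape(h,w,2)
    z=c["range_z"][...,None].astype(float)
    pc=np.concatenate([p[...,:1]*z,-p[...,1:]*z,-z,np.ones_like(z)],-1)
    P=(pc@np.linalg.inv(np.array(c["camera_from_world"])).T)[...,:3]
    P[c["range_z"]<=0]=np.nan
    return P
def ray(c,uv,z):
    p=cv2.undistortPoints(np.array(uv,float).reshape(-1,1,2),K(c),np.array(c["distortion"],float)).reshape(-1,2)
    T=np.linalg.inv(np.array(c["camera_from_world"]))
    d=np.c_[p[:,0],-p[:,1],-np.ones(len(p))]@T[:3,:3].T; o=T[:3,3]
    return o+d*((z-o[2])/d[:,2])[:,None]
def snap(n,tag):
    c=read_camera(n); cv2.imwrite(f"pics/{tag}.png",c["pixels"][...,::-1]); pickle.dump(c,open(f"{tag}.pkl","wb")); return c
E
python3 - <<'E'
from h import *
for n in("scene","top"):
    c=snap(n,n+"0"); T=np.linalg.inv(np.array(c["camera_from_world"])); print(n,T[:3,3],-T[:3,2],c["vertical_fov"],c["distortion"],(c["range_z"]>0).mean())
s=get_state(); print(s)
E
```

```text
pics
scene [1112.64103747  739.15542418 1320.12199685] [-0.36149817 -0.43680212 -0.82372506] 43.758854049595094 [-0.02625366  0.          0.          0.          0.        ] 0.9962542517006803
top [ 322.12283587   72.02308294 1299.68530913] [ 0.19668358 -0.00208422 -0.9804648 ] 54.133953157622535 [-0.08758693  0.          0.          0.          0.        ] 0.9961181972789116
{'t': 0.1, 'q': array([-1.40121236,  0.33385382,  0.03986879,  1.46621014, -0.01338134,
        1.34330511, -0.05848219]), 'qd': array([-1.64780738e-03, -5.82843667e-04,  4.21072858e-04, -2.64014970e-03,
       -9.27934557e-06,  1.89712798e-04, -2.73914037e-04]), 'joint_torque': array([ 4.43832469e-03, -6.60010314e+01,  1.37060769e+00, -4.06472898e+01,
        1.70274451e-02,  9.00743849e-03, -4.29868169e-05]), 'eef_pos': array([172.51851172, 626.18733217, 194.28805397]), 'orientation': array([-4.26173688e-05,  1.33982639e-01,  9.90983391e-01, -7.54185816e-04]), 'ft_force': array([ 0.29282005,  0.04648687, -0.6185328 ]), 'wrist_torque': array([-0.00084995, -0.01076582, -0.01111125]), 'grip_force': 0.0, 'grip_width': 85.57551347158926}
```

View pics/scene0.png

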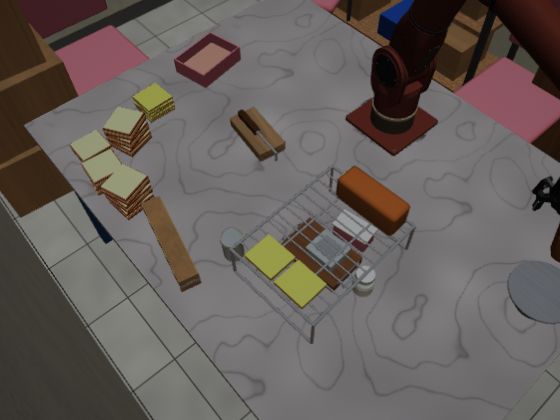

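View pics/top0.png

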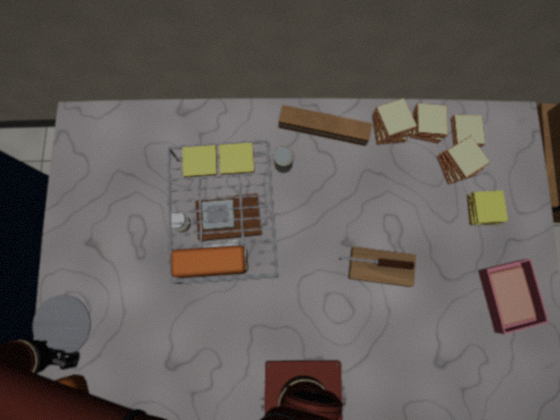

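The scene view shows the shelf at about (320,250) with the board and tin under it, and the hook on its block at (258,135). In the top view the shelf is at (220,210) with its front to the right, the tin at (218,213), the board's near end at x≈262, the jar at (179,221), the shaker at (284,156), and the hook running from (342,260) to (414,264).

```bash
python3 - <<'E'
from h import *
a=pickle.load(open("top0.pkl","rb")); b=pickle.load(open("scene0.pkl","rb"))
im=a["pixels"][...,::-1]; 
A=cv2.resize(im[135:295,150:425],None,fx=2.9,fy=2.9,interpolation=cv2.INTER_CUBIC)
cv2.imwrite("pics/c1.png",cv2.convertScaleAbs(A,alpha=1.5))
im=b["pixels"][...,::-1]
B=cv2.resize(im[95:345,205:425],None,fx=2.4,fy=2.4,interpolation=cv2.INTER_CUBIC)
cv2.imwrite("pics/c2.png",cv2.convertScaleAbs(B,alpha=1.5))
for n,c in(("top",a),("scene",b)):
    P=cloud(c)
    pts={"top":[(218,213),(250,205),(250,230),(284,156),(179,221),(400,264),(360,261),(343,260),(380,275),(245,262)],"scene":[(328,247),(258,135),(355,228),(365,280),(232,240),(247,117),(265,135)]}[n]
    for u,v in pts: print(n,u,v,P[v,u].round(0))
E
```

```text
top 218 213 [555. 254.  85.]
top 250 205 [590. 161.  34.]
top 250 230 [498. 154. 121.]
top 284 156 [727.  54. 106.]
top 179 221 [531. 371.  85.]
top 400 264 [ 400. -294.   64.]
top 360 261 [ 411. -175.   53.]
top 343 260 [ 419. -132.    0.]
top 380 275 [ 369. -238.   39.]
top 245 262 [400. 161. 201.]
scene 328 247 [556. 258.  86.]
scene 258 135 [ 410. -225.   37.]
scene 355 228 [441. 252.  56.]
scene 365 280 [554. 396.  89.]
scene 232 240 [744.  76. 102.]
scene 247 117 [ 403. -289.   68.]
scene 265 135 [ 396. -205.   43.]
```

View pics/c1.png

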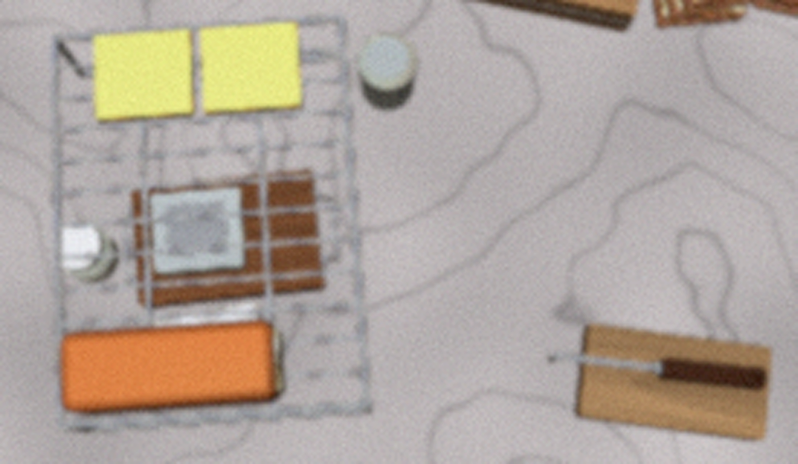

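View pics/c2.png

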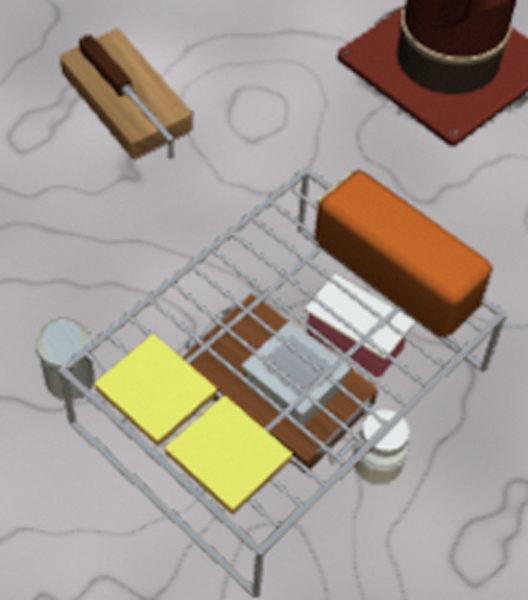

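c1 shows the board's near end running from (313,175) to (323,288), with a thin handle trace near (335,245). The shelf front runs from (340,20) to (365,408). The hook's prong is at (553,358) and its handle spans (660,368) to (765,377). c2 shows the board, tin, tub and jar clear of each other.

```bash
python3 - <<'E'
from h import *
a=pickle.load(open("top0.pkl","rb")); b=pickle.load(open("scene0.pkl","rb"))
P=cloud(a); rgb=a["pixels"].astype(int); z=P[...,2]
def C(pts,z): return ray(a,[(x/2.9+150-.33,y/2.9+135-.33) for x,y in pts],z)[:,:2].round(0).tolist()
print("board near L/R, far R,L",C([(313,175),(323,288),(140,303),(133,190)],36))
print("tin top",C([(150,193),(240,187),(244,268),(156,274)],84))
print("shelf",C([(345,18),(370,410),(55,38),(60,425)],124))
print("prong,rod",C([(553,358)],13+0),C([(553,358)],40),C([(660,368),(580,358)],53))
print("handle bar?",C([(335,235),(335,262)],10))
# cloud based
def rect(m,n):
    p=P[m][:,:2]; r=cv2.minAreaRect(p.astype(np.float32)); print(n,m.sum(),p.mean(0).round(1),np.array(r[0]).round(1),np.array(r[1]).round(1),round(r[2],1))
x,y=P[...,0],P[...,1]
dark=(rgb.sum(-1)<190)&(x>330)&(x<480)&(y<-180)&(y>-420)&(z>45)
rect(dark,"handle")
p=P[dark][:,:2]; w,v=np.linalg.eigh(np.cov(p.T)); print("dir",v[:,1],np.degrees(np.arctan2(v[1,1],v[0,1])),z[dark].mean())
blk=(x>300)&(x<480)&(y<-100)&(y>-420)&(z>34)&(z<46); rect(blk,"block")
rod=(x>380)&(x<440)&(y>-225)&(y<-110)&(z>48)&(z<70); p=P[rod]; print("rod",len(p)); 
l=np.polyfit(p[:,1],p[:,0],1); print("rod x(y)",l, np.polyval(l,[-294,-129]),p[:,1].max())
tin=(x>490)&(x<620)&(y>190)&(y<320)&(z>78)&(z<92); rect(tin,"tin")
brd=(x>470)&(x<680)&(y>90)&(y<340)&(z>28)&(z<44); rect(brd,"board")
hd=(x>500)&(x<640)&(y>85)&(y<142)&(z>5)&(z<34); print("hd",P[hd].round(0).tolist()[:40])
S=cloud(b);x,y,z=S[...,0],S[...,1],S[...,2]
hd=(x>500)&(x<640)&(y>85)&(y<142)&(z>5)&(z<44); print("hd2",S[hd].round(0).tolist()[:60])
for n,Q in(("T",P),("S",S)):
    x,y,z=Q[...,0],Q[...,1],Q[...,2]
    m=(x>360)&(x<480)&(y>100)&(y<340)&(z>45)&(z<75); print(n,"tub",m.sum(),[ (np.nanmin(Q[m][:,i]).round(),np.nanmax(Q[m][:,i]).round()) for i in (0,1)])
E
```

```text
board near L/R, far R,L [[622.0, 137.0], [498.0, 126.0], [482.0, 322.0], [606.0, 334.0]]
tin top [[592.0, 306.0], [598.0, 211.0], [512.0, 206.0], [506.0, 297.0]]
shelf [[769.0, 101.0], [365.0, 76.0], [750.0, 404.0], [351.0, 380.0]]
prong,rod [[424.0, -121.0]] [[422.0, -117.0]] [[409.0, -228.0], [420.0, -144.0]]
handle bar? [[560.0, 114.0], [530.0, 114.0]]
handle 282 [ 403.  -280.1] [ 402.5 -280.7] [107.8  24.8] 82.4
dir [0.12866909 0.99168758] 82.60730903942245 64.17776755321738
block 1668 [ 393.3 -243.6] [ 399.8 -231.6] [234.5 101.1] 81.4
rod 94
rod x(y) [9.61399646e-02 4.32010425e+02] [403.74527508 419.60836924] -117.30176818244433
tin 751 [552. 255.] [552.9 255.5] [84.8 94.5] 5.2
board 1327 [547.2 209.3] [554.1 230.7] [131.2 214.9] 6.4
hd [[636.0, 134.0, 5.0], [617.0, 139.0, 31.0], [616.0, 136.0, 33.0], [613.0, 136.0, 32.0], [610.0, 139.0, 34.0], [607.0, 139.0, 32.0], [607.0, 136.0, 32.0], [607.0, 130.0, 31.0], [603.0, 133.0, 32.0], [603.0, 130.0, 34.0], [600.0, 136.0, 34.0], [600.0, 133.0, 31.0], [597.0, 136.0, 32.0], [597.0, 133.0, 33.0], [598.0, 127.0, 27.0], [599.0, 124.0, 23.
[... 1325 characters left out ...]
0, 121.0, 21.0], [538.0, 129.0, 34.0], [536.0, 132.0, 36.0], [532.0, 132.0, 31.0], [532.0, 136.0, 37.0], [528.0, 137.0, 34.0], [538.0, 113.0, 10.0], [535.0, 113.0, 7.0], [544.0, 132.0, 39.0], [543.0, 135.0, 40.0], [536.0, 132.0, 30.0], [537.0, 137.0, 37.0], [533.0, 137.0, 33.0], [542.0, 112.0, 7.0], [540.0, 115.0, 9.0], [547.0, 131.0, 34.0], [545.0, 133.0, 35.0], [541.0, 134.0, 32.0], [542.0, 139.0, 39.0], [539.0, 140.0, 37.0], [543.0, 114.0, 6.0], [549.0, 129.0, 29.0], [549.0, 134.0, 35.0], [548.0, 137.0, 38.0]]
T tub 103 [(np.float64(454.0), np.float64(480.0)), (np.float64(192.0), np.float64(300.0))]
S tub 670 [(np.float64(396.0), np.float64(479.0)), (np.float64(185.0), np.float64(307.0))]
```

```bash
cat >> h.py <<'E'
def tool(pts,s=None,base=None,ang=None):
    """world targets [x,y,z,xangle_deg] -> shifts in tool axes of pose base(xyz)/ang (deg of tool x in world)"""
    s=s or get_state(); w,x,y,z=s["orientation"]
    a=np.degrees(np.arctan2(2*(x*y+w*z),1-2*(y*y+z*z))) if ang is None else ang
    b=np.array(s["eef_pos"]) if base is None else np.array(base)
    c,n=np.cos(np.radians(a)),np.sin(np.radians(a))
    print("pose",b.round(1),"xang",round(a,2),"t",round(s["t"],1),"F",s["ft_force"].round(1))
    for p in pts:
        d=np.array(p[:3])-b
        print([round(v,4) for v in ((c*d[0]+n*d[1])/1e3,(n*d[0]-c*d[1])/1e3,-d[2]/1e3)],round((a-p[3]+180)%360-180,1))
E
python3 - <<'E'
from h import *
tool([(172,627,330,164),(450,450,330,130),(600,100,330,84),(500,-200,250,84),(405,-262,140,83.3)])
E
```

```text
pose [172.5 626.2 194.3] xang 164.6 t 0.1 F [ 0.3  0.  -0.6]
[np.float64(0.0007), np.float64(0.0006), np.float64(-0.1357)] 0.6
[np.float64(-0.3143), np.float64(-0.0962), np.float64(-0.1357)] 34.6
[np.float64(-0.5519), np.float64(-0.3938), np.float64(-0.1357)] 80.6
[np.float64(-0.5351), np.float64(-0.7096), np.float64(-0.0557)] 80.6
[np.float64(-0.46), np.float64(-0.7946), np.float64(0.0543)] 81.3
```

>>> step_arm:
  series:
    - [[0, 0, -0.045, 0], [0, 0, -0.09, 0], [0, 0, -0.135, 0], [-0.045, -0.014, -0.135, 5], [-0.09, -0.028, -0.135, 10], [-0.135, -0.041, -0.135, 15], [-0.18, -0.055, -0.135, 20], [-0.225, -0.069, -0.135, 25], [-0.27, -0.083, -0.135, 30], [-0.314, -0.096, -0.135, 35], [-0.314, -0.096, -0.135, 35], [-0.314, -0.096, -0.135, 35]]

```text
t: 1.3
eef_pos: [450.8, 449.6, 329.6]
orientation: [-0.0, 0.427, 0.904, -0.0]
ft_force: [-0.8, 0.6, 0.5]
grip_width: 85.5
grip_force: 0.0
```

```bash
python3 - <<'E'
from h import *
tool([(600,100,330,84),(500,-200,250,84),(405,-262,140,83.3)]); print(get_state()["q"])
E
```

```text
pose [450.8 449.6 329.6] xang 129.46 t 1.3 F [-0.8  0.6  0.5]
[np.float64(-0.3648), np.float64(-0.107), np.float64(-0.0004)] 45.5
[np.float64(-0.5328), np.float64(-0.3749), np.float64(0.0796)] 45.5
[np.float64(-0.5203), np.float64(-0.4876), np.float64(0.1896)] 46.2
[-1.07520193  0.27956969  0.29318491  1.2792045  -0.07963296  1.59504225
 -0.10588659]
```

>>> step_arm:
  series:
    - [[-0.045, -0.013, 0, 6], [-0.09, -0.026, 0, 12], [-0.135, -0.04, 0, 18], [-0.18, -0.053, 0, 24], [-0.225, -0.066, 0, 30], [-0.27, -0.08, 0, 36], [-0.315, -0.093, 0, 42], [-0.365, -0.107, 0, 46], [-0.39, -0.145, 0.01, 46], [-0.415, -0.185, 0.02, 46], [-0.44, -0.225, 0.035, 46], [-0.465, -0.265, 0.05, 46]]

```text
t: 2.5
eef_pos: [541.3, -76.3, 279.5]
orientation: [-0.0, 0.744, 0.668, 0.0]
ft_force: [-0.5, -0.4, -1.0]
grip_width: 85.6
grip_force: 0.0
```

```bash
python3 - <<'E'
from h import *
tool([(405,-262,140,83.3)]); print(get_state()["q"])
E
```

```text
pose [541.3 -76.3 279.5] xang 83.8 t 2.5 F [-0.5 -0.4 -1. ]
[np.float64(-0.1993), np.float64(-0.1155), np.float64(0.1395)] 0.5
[-0.57383726  0.08685662  0.68703648  1.61274405 -0.05606177  1.46165411
  0.00924897]
```

>>> step_arm:
  series:
    - [[-0.035, -0.02, 0.024, 0.5], [-0.07, -0.04, 0.048, 0.5], [-0.105, -0.06, 0.072, 0.5], [-0.14, -0.08, 0.096, 0.5], [-0.17, -0.1, 0.12, 0.5], [-0.199, -0.1155, 0.139, 0.5], [-0.199, -0.1155, 0.139, 0.5], [-0.199, -0.1155, 0.139, 0.5]]

```text
t: 3.3
eef_pos: [405.4, -260.4, 141.0]
orientation: [-0.0, 0.748, 0.664, 0.0]
ft_force: [0.4, 0.7, 0.1]
grip_width: 85.8
grip_force: 0.0
```

```bash
python3 - <<'E'
from h import *
tool([(405,-262,43,83.3)])
c=snap("scene","s1"); P=cloud(c); rgb=c["pixels"].astype(int)
x,y,z=[P[...,i] for i in range(3)]
m=(rgb.sum(-1)<190)&(x>330)&(x<480)&(y<-180)&(y>-420)&(z>45)&(z<75); print(m.sum(),P[m].mean(0),P[m].min(0),P[m].max(0))
A=cv2.resize(c["pixels"][70:190,190:330,::-1],None,fx=4,fy=4,interpolation=cv2.INTER_CUBIC); cv2.imwrite("pics/c3.png",cv2.convertScaleAbs(A,alpha=1.5))
E
```

```text
pose [ 405.4 -260.4  141. ] xang 83.16 t 3.3 F [0.4 0.7 0.1]
[np.float64(-0.0017), np.float64(-0.0002), np.float64(0.098)] -0.1
210 [ 407.44430472 -276.74421146   61.43641359] [ 388.83943634 -336.0633675    45.43442369] [ 421.09444905 -221.19400312   74.23459548]
```

View pics/c3.png

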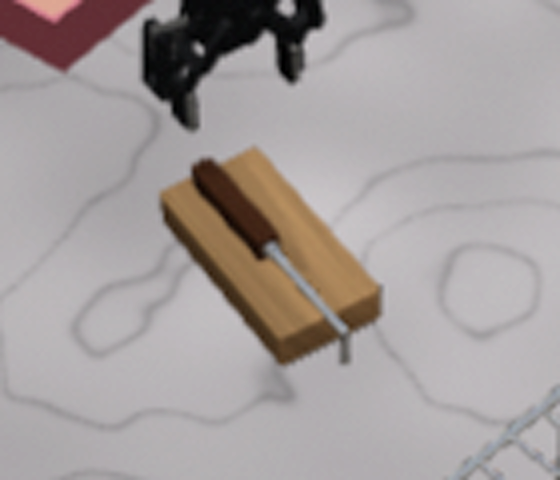

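The fingers (180,110)/(290,65) straddle the handle (200,165)–(265,245). Descending and gripping.

>>> step_arm:
  series:
    - [[0, 0, 0.035, 0], [0, 0, 0.07, 0], [0, 0, 0.09, 0], [0, 0, 0.098, 0], [0, 0, 0.098, 0]]

```text
t: 3.85
eef_pos: [405.6, -260.3, 42.9]
orientation: [-0.0, 0.748, 0.664, -0.001]
ft_force: [0.6, -0.4, 0.5]
grip_width: 85.2
grip_force: 0.0
```

>>> step_arm:
  series:
    - [[0, 0, 0, 0], [0, 0, 0, 0], [0, 0, 0, 0], [0, 0, 0, 0], [0, 0, 0, 0], [0, 0, 0, 0], [0, 0, 0, 0], [0, 0, 0, 0]]
  claw: 0.0

```text
t: 4.65
eef_pos: [405.0, -261.4, 43.1]
orientation: [-0.0, 0.748, 0.663, -0.0]
ft_force: [-0.6, 0.5, -0.7]
grip_width: -0.0
grip_force: 0.0
```

>>> step_arm:
  series:
    - [[0, 0, -0.02, 0], [0, 0, -0.04, 0], [0, 0, -0.06, 0], [0, 0, -0.08, 0], [0, 0, -0.08, 0], [0, 0, -0.08, 0]]

```text
t: 5.25
eef_pos: [405.3, -261.3, 123.1]
orientation: [0.0, 0.748, 0.663, 0.0]
ft_force: [-0.6, -0.6, -0.3]
grip_width: 0.3
grip_force: 0.0
```

```bash
python3 - <<'E'
from h import *
for n in("scene","top"):
    c=snap(n,n+"2"); P=cloud(c); x,y,z=[P[...,i] for i in range(3)]
    m=(x>385)&(x<450)&(y>-220)&(y<-95)&(z>55); p=P[m]
    print(n,len(p)); 
    if len(p)>5:
        print("xz of y=-200,-120", [np.polyval(np.polyfit(p[:,1],p[:,k],1),[-200,-120]).round(1) for k in(0,2)], p[:,1].max(), p[p[:,2]<100].round(0)[:8].tolist())
tool([])
E
```

```text
scene 670
xz of y=-200,-120 [array([409.7, 395.1]), array([433.8, 158.7])] -115.58833761653943 [[410.0, -218.0, 62.0], [409.0, -219.0, 56.0], [416.0, -216.0, 58.0], [412.0, -215.0, 56.0], [410.0, -213.0, 56.0], [412.0, -210.0, 55.0], [411.0, -207.0, 57.0], [413.0, -199.0, 56.0]]
top 665
xz of y=-200,-120 [array([405.9, 401.2]), array([464.9,  32.3])] -119.66417431216232 [[424.0, -123.0, 56.0], [420.0, -120.0, 58.0], [420.0, -123.0, 60.0], [420.0, -126.0, 57.0], [420.0, -129.0, 56.0], [420.0, -131.0, 60.0], [420.0, -138.0, 56.0], [420.0, -141.0, 56.0]]
pose [ 404.6 -261.1  122.3] xang 83.1 t 5.3 F [-0.4  1.3 -0.4]
```

```bash
python3 - <<'E'
from h import *
c=pickle.load(open("scene2.pkl","rb"))
A=cv2.resize(c["pixels"][70:190,190:330,::-1],None,fx=4,fy=4,interpolation=cv2.INTER_CUBIC)
t=pickle.load(open("top2.pkl","rb"))
B=cv2.resize(t["pixels"][230:300,320:430,::-1],None,fx=4,fy=4,interpolation=cv2.INTER_CUBIC)
B=cv2.copyMakeBorder(B[:, :230],0,200,0,0,cv2.BORDER_CONSTANT) if B.shape[1]<230 else cv2.resize(B,(240,153))
B=cv2.resize(t["pixels"][235:295,330:420,::-1],(240,160),interpolation=cv2.INTER_CUBIC); B=cv2.copyMakeBorder(B,0,320,0,0,cv2.BORDER_CONSTANT)
cv2.imwrite("pics/c4.png",cv2.convertScaleAbs(np.hstack([A,B]),alpha=1.5))
for n,c in(("s",c),("t",t)):
    P=cloud(c); rgb=c["pixels"].astype(int); x,y,z=[P[...,i] for i in range(3)]
    m=(rgb.sum(-1)<200)&(rgb[...,0]-rgb[...,2]>15)&(x>330)&(x<480)&(y<-180)&(y>-420)&(z>42)&(z<75); print(n,m.sum(),P[m].mean(0),P[m].min(0),P[m].max(0))
    m=(x>385)&(x<450)&(y>-190)&(y<-110)&(z>48)&(z<70); p=P[m]; print(np.polyval(np.polyfit(p[:,1],p[:,0],1),[-260,-121]))
E
```

```text
s 192 [ 406.43763872 -276.59160718   62.42997806] [ 380.63542357 -333.08646419   42.9842645 ] [ 420.5647277  -220.17835791   72.94088145]
[406.06361684 423.62013592]
t 149 [ 405.30594627 -256.13133469   63.26362666] [ 383.5315338  -296.03871494   42.25552066] [ 432.47359867 -227.0474764    71.77702148]
[403.93360261 420.96701483]
```

View pics/c4.png

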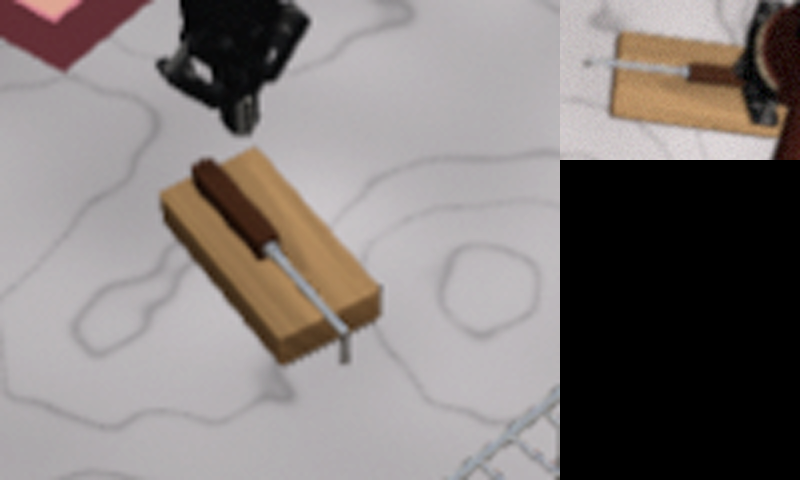

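The hook lies where it was and the closed fingers (240,128) hang above it; I need to check whether the reported TCP agrees with the picture.

```bash
python3 - <<'E'
from h import *
c=pickle.load(open("scene2.pkl","rb")); P=cloud(c)
for v in range(90,106): print(v,[P[v,u].round(0).tolist() for u in (247,250,252)])
t=pickle.load(open("top2.pkl","rb")); Q=cloud(t)
W=np.array(c["camera_from_world"])
for name,cc in(("s",c),("t",t)):
    p=np.array(cc["camera_from_world"])@np.array([404.6,-261,122.3,1]); k=K(cc); print(name,"TCP expected px",k[0,2]+k[0,0]*p[0]/-p[2],k[1,2]-k[0,0]*p[1]/-p[2], "depth",-p[2])
m=(Q[...,2]>80)&(Q[...,0]>330)&(Q[...,0]<480)&(Q[...,1]<-180)&(Q[...,1]>-340)&(Q[...,2]<250); print(Q[m].min(0),Q[m].max(0))
E
```

```text
90 [[427.0, -240.0, 234.0], [408.0, -251.0, 216.0], [401.0, -250.0, 212.0]]
91 [[420.0, -250.0, 219.0], [411.0, -248.0, 215.0], [405.0, -245.0, 214.0]]
92 [[422.0, -248.0, 218.0], [411.0, -248.0, 211.0], [401.0, -252.0, 202.0]]
93 [[419.0, -253.0, 208.0], [410.0, -249.0, 206.0], [403.0, -249.0, 202.0]]
94 [[417.0, -256.0, 201.0], [413.0, -246.0, 205.0], [403.0, -250.0, 197.0]]
95 [[419.0, -254.0, 199.0], [408.0, -253.0, 194.0], [401.0, -253.0, 189.0]]
96 [[419.0, -254.0, 195.0], [411.0, -250.0, 193.0], [404.0, -250.0, 189.0]]
97 [[420.0, -253.0, 193.0], [409.0, -252.0, 187.0], [405.0, -248.0, 187.0]]
98 [[418.0, -257.0, 185.0], [412.0, -249.0, 186.0], [401.0, -254.0, 176.0]]
99 [[421.0, -253.0, 186.0], [411.0, -250.0, 181.0], [405.0, -249.0, 178.0]]
100 [[418.0, -257.0, 176.0], [409.0, -254.0, 173.0], [407.0, -247.0, 176.0]]
101 [[417.0, -260.0, 169.0], [411.0, -251.0, 172.0], [404.0, -251.0, 167.0]]
102 [[318.0, -403.0, 0.0], [413.0, -250.0, 170.0], [408.0, -246.0, 170.0]]
103 [[323.0, -397.0, 2.0], [412.0, -251.0, 164.0], [308.0, -386.0, 1.0]]
104 [[324.0, -394.0, 0.0], [316.0, -388.0, -1.0], [310.0, -384.0, -2.0]]
105 [[323.0, -398.0, -8.0], [317.0, -388.0, -5.0], [315.0, -378.0, 1.0]]
s TCP expected px 250.752404033101 109.67524807137782 depth 1679.5015506833236
t TCP expected px 395.3751075863223 261.73605227412264 depth 1171.3008493145157
[ 342.67502572 -277.85626142  161.89852757] [ 463.92261585 -240.36303664  249.94271097]
```

```bash
python3 - <<'E'
from h import *
from h import cloud
for tag,tcp in(("scene0",(172.5,626.2,194.3)),("top0",(172.5,626.2,194.3)),("s1",(405.4,-260.4,141)),("scene2",(404.6,-261.1,122.3)),("top2",(404.6,-261.1,122.3))):
    P=cloud(pickle.load(open(tag+".pkl","rb"))); m=(np.hypot(P[...,0]-tcp[0],P[...,1]-tcp[1])<75)&(P[...,2]>90)&(P[...,2]<tcp[2]+130)
    p=P[m]; 
    if len(p)==0: print(tag,"none"); continue
    z=np.sort(p[:,2]); lo=p[p[:,2]<np.percentile(z,2)+12]; print(tag,len(p),"zlow",z[:6].round(),np.percentile(z,2).round(),lo.mean(0).round(),lo.min(0).round(),lo.max(0).round(),"mid",((p.min(0)+p.max(0))/2).round())
E
```

```text
scene0 352 zlow [243. 245. 245. 246. 246. 247.] 248.0 [168. 593. 253.] [148. 571. 243.] [197. 670. 260.] mid [171. 611. 283.]
top0 236 zlow [246. 247. 248. 248. 248. 249.] 249.0 [177. 610. 253.] [160. 570. 246.] [196. 669. 260.] mid [172. 623. 285.]
s1 456 zlow [191. 192. 192. 192. 194. 194.] 196.0 [ 404. -255.  201.] [ 351. -274.  191.] [ 461. -241.  208.] mid [ 408. -257.  231.]
scene2 425 zlow [158. 161. 161. 163. 164. 164.] 167.0 [ 408. -255.  171.] [ 392. -273.  158.] [ 418. -246.  179.] mid [ 406. -258.  205.]
top2 190 zlow [162. 164. 165. 167. 167. 167.] 167.0 [ 406. -253.  170.] [ 394. -258.  162.] [ 419. -250.  178.] mid [ 403. -259.  207.]
```

The pictures agree in every pose: the real fingertips sit about 38 mm above the reported TCP (about 51 mm open, which fits the 13 mm swing). I'll correct for that and grip again.

>>> step_arm:
  series:
    - [[0, 0, 0, 0], [0, 0, 0, 0], [0, 0, 0, 0], [0, 0, 0, 0], [0, 0, 0.03, 0], [0, 0, 0.06, 0], [0, 0, 0.085, 0], [0, 0, 0.105, 0], [0, 0, 0.115, 0], [0, 0, 0.115, 0]]
  claw: 0.085

```text
t: 6.35
eef_pos: [404.2, -261.3, 7.3]
orientation: [-0.001, 0.748, 0.663, -0.001]
ft_force: [0.2, 0.7, 0.3]
grip_width: 85.3
grip_force: 0.0
```

>>> step_arm:
  series:
    - [[0, 0, 0, 0], [0, 0, 0, 0], [0, 0, 0, 0], [0, 0, 0, 0], [0, 0, 0, 0], [0, 0, 0, 0], [0, 0, 0, 0], [0, 0, 0, 0]]
  claw: 0.0

```text
t: 7.15
eef_pos: [405.6, -261.5, 8.8]
orientation: [0.0, 0.748, 0.663, 0.0]
ft_force: [-1.0, 0.9, 7.7]
grip_width: 20.7
grip_force: 59.1
```

>>> step_arm:
  series:
    - [[0, 0, -0.02, 0], [0, 0, -0.05, 0], [0, 0, -0.08, 0], [0, 0, -0.11, 0], [0, 0, -0.11, 0], [0, 0, -0.11, 0]]

```text
t: 7.75
eef_pos: [405.5, -261.2, 118.4]
orientation: [0.0, 0.748, 0.663, 0.001]
ft_force: [0.8, -0.0, -1.8]
grip_width: 20.8
grip_force: 59.2
```

```bash
python3 - <<'E'
from h import *
for n in("scene","top"):
    c=snap(n,n+"3"); P=cloud(c); x,y,z=[P[...,i] for i in range(3)]
    m=(x>385)&(x<450)&(y>-215)&(y<-100)&(z>105)&(z<200); p=P[m]
    print(n,len(p),"x,z at y=-200,-120", [np.polyval(np.polyfit(p[:,1],p[:,k],1),[-200,-120]).round(1) for k in(0,2)], p[:,1].max(), p[p[:,1]>-125].round(0).tolist())
tool([])
E
```

```text
scene 87 x,z at y=-200,-120 [array([413. , 422.8]), array([166.9, 155. ])] -111.16105730854326 [[425.0, -125.0, 168.0], [422.0, -124.0, 167.0], [419.0, -122.0, 166.0], [423.0, -123.0, 164.0], [421.0, -120.0, 165.0], [425.0, -120.0, 163.0], [427.0, -113.0, 171.0], [420.0, -116.0, 163.0], [426.0, -114.0, 164.0], [421.0, -115.0, 160.0], [424.0, -117.0, 157.0], [420.0, -117.0, 153.0], [424.0, -117.0, 152.0], [424.0, -112.0, 157.0], [424.0, -117.0, 147.0], [425.0, -111.0, 153.0], [424.0, -118.0, 142.0], [424.0, -113.0, 146.0], [426.0, -115.0, 142.0], [424.0, -112.0, 143.0], [424.0, -118.0, 133.0], [424.0, -112.0, 138.0], [427.0, -115.0, 134.0], [420.0, -118.0, 127.0], [424.0, -118.0, 125.0], [421.0, -117.0, 123.0]]
top 108 x,z at y=-200,-120 [array([411.5, 419.2]), array([165.1, 160.6])] -113.31132337076801 [[423.0, -115.0, 165.0], [423.0, -118.0, 162.0], [423.0, -120.0, 165.0], [423.0, -123.0, 164.0], [421.0, -113.0, 156.0], [420.0, -115.0, 164.0], [420.0, -117.0, 166.0], [420.0, -120.0, 166.0], [420.0, -123.0, 163.0], [420.0, -114.0, 132.0], [419.0, -114.0, 151.0], [418.0, -115.0, 161.0], [417.0, -117.0, 166.0], [418.0, -121.0, 161.0], [417.0, -123.0, 165.0], [418.0, -115.0, 126.0], [417.0, -116.0, 137.0]]
pose [ 404.5 -261.   117.2] xang 83.1 t 7.8 F [-0.1 -0.4 -0.9]
```

Gripped, rod level; the prong tip is 4.5 mm above the reported TCP height and 145 mm ahead of it. Going to staging in front of the board.

```bash
python3 - <<'E'
from h import *
tool([(589,-165,118,94.5),(589,-165,22,94.5)],base=(405,-261.1,118),ang=83.1)
E
```

```text
pose [ 405.  -261.1  118. ] xang 83.1 t 7.8 F [-0.1 -0.4 -0.9]
[np.float64(0.1175), np.float64(0.1711), np.float64(-0.0)] -11.4
[np.float64(0.1175), np.float64(0.1711), np.float64(0.096)] -11.4
```

>>> step_arm:
  series:
    - [[0.02, 0.03, 0, -2], [0.04, 0.06, 0, -4], [0.06, 0.09, 0, -6], [0.08, 0.12, 0, -8], [0.1, 0.15, 0, -10], [0.1175, 0.171, 0, -11.4], [0.1175, 0.171, 0.03, -11.4], [0.1175, 0.171, 0.06, -11.4], [0.1175, 0.171, 0.085, -11.4], [0.1175, 0.171, 0.096, -11.4], [0.1175, 0.171, 0.096, -11.4]]

```text
t: 8.95
eef_pos: [587.2, -165.2, 19.8]
orientation: [-0.002, 0.679, 0.734, -0.002]
ft_force: [0.9, 0.5, -1.1]
grip_width: 21.0
grip_force: 59.2
```

>>> step_arm:
  series:
    - [[0.03, 0, 0, 0], [0.06, 0, 0, 0], [0.09, 0, 0, 0], [0.11, 0, 0, 0], [0.122, 0, 0, 0], [0.122, 0, 0, 0], [0.122, 0, 0, 0]]

```text
t: 9.65
eef_pos: [579.8, -44.8, 22.7]
orientation: [0.001, 0.679, 0.734, 0.0]
ft_force: [0.6, -0.5, -1.0]
grip_width: 20.4
grip_force: 59.2
```

```bash
python3 - <<'E'
from h import *
tool([])
R=[]
for n,(r0,r1,c0,c1) in(("scene",(190,290,220,345)),("top",(180,270,190,300))):
    c=snap(n,n+"4"); P=cloud(c); x,y,z=[P[...,i] for i in range(3)]
    m=(x>540)&(x<610)&(y>20)&(y<125)&(z>15)&(z<90); p=P[m]; print(n,len(p),[a for a in p[np.argsort(p[:,1])][-30:].round(0).tolist()])
    m=(x>520)&(x<615)&(y>105)&(y<124)&(z>3)&(z<20); print("bar",P[m].round(0).tolist()[:30])
    R.append(cv2.resize(c["pixels"][r0:r1,c0:c1,::-1],(400,int(400*(r1-r0)/(c1-c0))),interpolation=cv2.INTER_CUBIC)[:320])
cv2.imwrite("pics/c5.png",cv2.convertScaleAbs(np.hstack([np.pad(a,((0,330-len(a)),(0,0),(0,0))) for a in R]),alpha=1.5))
E
```

```text
pose [579.8 -44.8  22.7] xang 94.46 t 9.7 F [ 0.6 -0.5 -1. ]
scene 74 [[570.0, 83.0, 72.0], [571.0, 84.0, 69.0], [573.0, 85.0, 67.0], [570.0, 86.0, 70.0], [571.0, 88.0, 69.0], [568.0, 88.0, 70.0], [572.0, 90.0, 66.0], [565.0, 90.0, 66.0], [571.0, 92.0, 73.0], [572.0, 94.0, 66.0], [572.0, 94.0, 71.0], [570.0, 96.0, 71.0], [564.0, 97.0, 66.0], [572.0, 98.0, 70.0], [568.0, 98.0, 72.0], [569.0, 99.0, 67.0], [570.0, 99.0, 43.0], [570.0, 99.0, 27.0], [566.0, 100.0, 66.0], [571.0, 101.0, 36.0], [568.0, 101.0, 32.0], [571.0, 101.0, 63.0], [572.0, 102.0, 42.0], [568.0, 102.0, 65.0], [572.0, 102.0, 69.0], [568.0, 102.0, 40.0], [569.0, 103.0, 62.0], [570.0, 104.0, 32.0], [568.0, 120.0, 16.0], [601.0, 122.0, 16.0]]
bar [[533.0, 107.0, 3.0], [534.0, 112.0, 10.0], [535.0, 118.0, 18.0], [539.0, 114.0, 13.0], [536.0, 115.0, 10.0], [541.0, 112.0, 7.0], [540.0, 115.0, 10.0], [546.0, 117.0, 13.0], [552.0, 114.0, 10.0], [561.0, 107.0, 4.0], [557.0, 111.0, 5.0], [557.0, 116.0, 11.0], [552.0, 115.0, 5.0], [564.0, 111.0, 7.0], [562.0, 113.0, 8.0], [561.0, 116.0, 10.0], [556.0, 115.0, 4.0], [567.0, 114.0, 8
[... 848 characters left out ...]
 30.0], [600.0, 121.0, 16.0], [599.0, 124.0, 20.0]]
bar [[613.0, 109.0, 3.0], [600.0, 121.0, 16.0], [602.0, 118.0, 10.0], [598.0, 121.0, 13.0], [598.0, 118.0, 10.0], [598.0, 115.0, 11.0], [595.0, 118.0, 8.0], [595.0, 115.0, 11.0], [589.0, 118.0, 8.0], [590.0, 115.0, 5.0], [590.0, 112.0, 4.0], [586.0, 118.0, 9.0], [585.0, 115.0, 10.0], [587.0, 112.0, 4.0], [583.0, 118.0, 5.0], [582.0, 115.0, 11.0], [579.0, 115.0, 7.0], [576.0, 115.0, 9.0], [573.0, 115.0, 7.0], [569.0, 115.0, 11.0], [570.0, 105.0, 5.0], [566.0, 115.0, 10.0], [566.0, 111.0, 10.0], [562.0, 115.0, 12.0], [563.0, 112.0, 5.0], [560.0, 115.0, 8.0], [559.0, 111.0, 11.0], [553.0, 111.0, 9.0], [549.0, 111.0, 11.0], [547.0, 112.0, 7.0]]
```

View pics/c5.png

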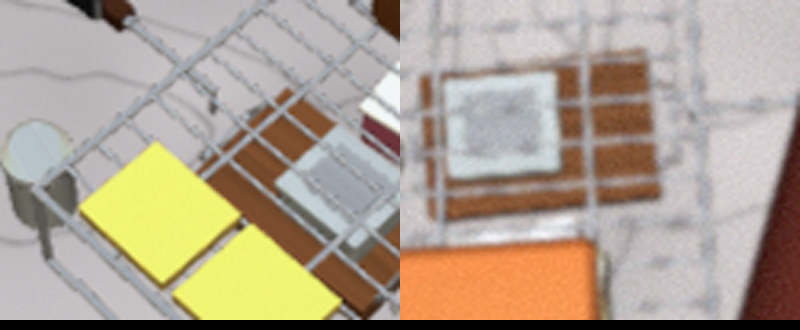

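Left: the prong at (213,105) hangs just short of the bar; right: the board's near end is at x≈650. By depth the prong is at (569,100) and the bar at y≈115. Feeling for the face now.

>>> step_arm:
  series:
    - [[0.008, 0, 0, 0], [0.016, 0, 0, 0], [0.022, 0, 0, 0], [0.025, 0, 0, 0], [0.025, 0, 0, 0], [0.025, 0, 0, 0]]

```text
t: 10.35
eef_pos: [577.4, -18.9, 22.2]
orientation: [0.0, 0.679, 0.734, -0.0]
ft_force: [-0.1, 0.2, -2.2]
grip_width: 20.9
grip_force: 59.2
```

>>> step_arm:
  series:
    - [[0.001, 0, 0, 0], [0.002, 0, 0, 0], [0.002, 0, 0, 0]]

```text
t: 10.65
eef_pos: [577.3, -16.7, 22.1]
orientation: [-0.0, 0.679, 0.734, -0.0]
ft_force: [0.3, 0.3, -2.1]
grip_width: 20.9
grip_force: 59.2
```

>>> step_arm:
  series:
    - [[0.001, 0, 0, 0], [0.002, 0, 0, 0], [0.002, 0, 0, 0]]

```text
t: 10.95
eef_pos: [577.2, -14.6, 22.2]
orientation: [0.0, 0.679, 0.734, 0.0]
ft_force: [-0.1, 0.2, -0.6]
grip_width: 20.8
grip_force: 59.2
```

>>> step_arm:
  series:
    - [[0.001, 0, 0, 0], [0.002, 0, 0, 0], [0.002, 0, 0, 0]]

```text
t: 11.25
eef_pos: [577.0, -14.3, 22.3]
orientation: [0.001, 0.679, 0.734, -0.0]
ft_force: [0.3, -5.4, 0.2]
grip_width: 20.6
grip_force: 59.3
```

```bash
python3 - <<'E'
from h import *
for i in range(3):
    s=get_state(); print(s["eef_pos"].round(1),s["ft_force"].round(1),s["wrist_torque"].round(2))
    c=snap("scene","s5")
P=cloud(c); x,y,z=[P[...,i] for i in range(3)]
m=(x>550)&(x<590)&(y>90)&(y<150)&(z>3)&(z<80); p=P[m]; print(p[np.argsort(p[:,2])].round(0).tolist())
E
```

```text
[577.  -14.3  22.3] [ 0.3 -5.4  0.2] [-1.05  0.08  0.05]
[577.  -14.3  22.3] [ 0.4 -5.3 -0.8] [-1.13  0.05  0.08]
[577.  -14.3  22.3] [-1.7 -5.  -0.3] [-1.06  0.07  0.08]
[[580.0, 93.0, 3.0], [558.0, 94.0, 3.0], [565.0, 116.0, 4.0], [570.0, 109.0, 5.0], [570.0, 118.0, 5.0], [573.0, 111.0, 6.0], [577.0, 117.0, 6.0], [577.0, 94.0, 6.0], [571.0, 114.0, 7.0], [580.0, 92.0, 7.0], [555.0, 109.0, 7.0], [587.0, 119.0, 8.0], [574.0, 117.0, 8.0], [581.0, 116.0, 8.0], [561.0, 116.0, 10.0], [563.0, 114.0, 10.0], [559.0, 114.0, 11.0], [577.0, 116.0, 11.0], [569.0, 116.0, 12.0], [564.0, 120.0, 12.0], [567.0, 119.0, 14.0], [579.0, 123.0, 14.0], [572.0, 120.0, 15.0], [589.0, 139.0, 28.0], [576.0, 133.0, 30.0], [564.0, 150.0, 31.0], [575.0, 140.0, 31.0], [579.0, 132.0, 32.0], [571.0, 149.0, 32.0], [564.0, 137.0, 32.0], [588.0, 138.0, 32.0], [568.0, 133.0, 32.0], [566.0, 135.0, 32.0], [553.0, 147.0, 33.0], [586.0, 136.0, 33.0], [553.0, 138.0, 33.0], [564.0, 133.0, 33.0], [571.0, 140.0, 33.0], [575.0, 132.0, 33.0], [566.0, 126.0, 33.0], [569.0, 129.0, 34.0], [567.0, 140.0, 34.0], [587.0, 150.0, 34.0], 
[... 896 characters left out ...]
0], [571.0, 101.0, 66.0], [566.0, 91.0, 66.0], [563.0, 131.0, 66.0], [564.0, 97.0, 67.0], [569.0, 112.0, 67.0], [571.0, 114.0, 67.0], [563.0, 118.0, 67.0], [571.0, 106.0, 67.0], [571.0, 97.0, 67.0], [573.0, 90.0, 67.0], [567.0, 110.0, 68.0], [569.0, 117.0, 68.0], [567.0, 123.0, 68.0], [570.0, 130.0, 68.0], [563.0, 127.0, 68.0], [569.0, 104.0, 69.0], [565.0, 103.0, 69.0], [569.0, 90.0, 69.0], [569.0, 99.0, 69.0], [568.0, 133.0, 69.0], [566.0, 126.0, 70.0], [571.0, 127.0, 70.0], [568.0, 116.0, 71.0], [569.0, 129.0, 71.0], [567.0, 114.0, 72.0], [569.0, 103.0, 73.0], [567.0, 110.0, 73.0], [570.0, 121.0, 73.0], [565.0, 125.0, 74.0], [574.0, 92.0, 75.0], [570.0, 100.0, 76.0], [569.0, 120.0, 76.0]]
```

>>> step_arm:
  series:
    - [[-0.003, 0, 0, 0], [-0.0055, 0, 0, 0], [-0.0055, 0, 0, 0], [-0.0055, 0, 0.008, 0], [-0.0055, 0, 0.014, 0], [-0.0055, 0, 0.014, 0]]

```text
t: 12.0
eef_pos: [576.4, -18.0, 6.8]
orientation: [-0.001, 0.679, 0.734, -0.001]
ft_force: [0.4, 0.6, -0.8]
grip_width: 20.9
grip_force: 59.1
```

>>> step_arm:
  series:
    - [[0, 0, 0.003, 0], [0, 0, 0.006, 0], [0, 0, 0.009, 0], [0, 0, 0.009, 0]]

```text
t: 12.4
eef_pos: [577.1, -18.2, -1.3]
orientation: [-0.0, 0.679, 0.734, -0.0]
ft_force: [-0.7, 0.1, -0.9]
grip_width: 20.5
grip_force: 59.1
```

```bash
python3 - <<'E'
from h import *
s=get_state(); print(s["eef_pos"].round(1),s["ft_force"].round(1),s["wrist_torque"].round(2))
c=snap("scene","s6")
P=cloud(c); x,y,z=[P[...,i] for i in range(3)]
m=(x>530)&(x<605)&(y>100)&(y<132)&(z>3)&(z<30); p=P[m]; print(p[np.argsort(p[:,1])].round(0).tolist())
E
```

```text
[577.1 -18.2  -1.3] [-0.7  0.1 -0.9] [ 0.03  0.01 -0.01]
[[535.0, 100.0, 4.0], [556.0, 101.0, 4.0], [569.0, 103.0, 4.0], [574.0, 104.0, 4.0], [531.0, 105.0, 4.0], [568.0, 106.0, 6.0], [572.0, 107.0, 5.0], [596.0, 107.0, 3.0], [579.0, 109.0, 3.0], [563.0, 109.0, 4.0], [568.0, 110.0, 5.0], [541.0, 112.0, 6.0], [534.0, 112.0, 11.0], [538.0, 113.0, 4.0], [562.0, 113.0, 8.0], [538.0, 113.0, 11.0], [566.0, 113.0, 6.0], [571.0, 114.0, 7.0], [580.0, 115.0, 7.0], [573.0, 116.0, 6.0], [569.0, 116.0, 7.0], [537.0, 116.0, 13.0], [545.0, 116.0, 11.0], [577.0, 117.0, 11.0], [566.0, 117.0, 11.0], [534.0, 117.0, 17.0], [566.0, 117.0, 6.0], [579.0, 118.0, 9.0], [532.0, 119.0, 21.0], [587.0, 119.0, 7.0], [595.0, 119.0, 10.0], [592.0, 120.0, 13.0], [576.0, 120.0, 9.0], [533.0, 120.0, 19.0], [605.0, 121.0, 13.0], [574.0, 122.0, 15.0], [602.0, 123.0, 18.0], [603.0, 123.0, 13.0], [532.0, 124.0, 28.0], [568.0, 124.0, 21.0], [530.0, 126.0, 28.0]]
```

Inserted between bar and face without contact. Short trial pull.

>>> step_arm:
  series:
    - [[-0.005, 0, 0, 0], [-0.01, 0, 0, 0], [-0.015, 0, 0, 0], [-0.02, 0, 0, 0], [-0.025, 0, 0, 0], [-0.03, 0, 0, 0], [-0.035, 0, 0, 0], [-0.04, 0, 0, 0], [-0.045, 0, 0, 0], [-0.05, 0, 0, 0]]

```text
t: 13.45
eef_pos: [581.5, -66.3, -0.7]
orientation: [-0.001, 0.678, 0.735, 0.001]
ft_force: [-1.2, 7.8, 2.1]
grip_width: 20.9
grip_force: 59.5
```

```bash
cat >> h.py <<'E'
def look(tag):
    s=get_state(); print(s["eef_pos"].round(1),s["ft_force"].round(1),s["wrist_torque"].round(2),"t",round(s["t"],1))
    for n in("scene","top"):
        P=cloud(snap(n,n+tag)); x,y,z=[P[...,i] for i in range(3)]
        m=(x>480)&(x<650)&(y>-80)&(y<340)&(z>77)&(z<93)&(cv2.erode(((z>77)&(z<93)).astype(np.uint8),np.ones((3,3)))>0)
        k,l,st,cen=cv2.connectedComponentsWithStats(cv2.dilate(m.astype(np.uint8),np.ones((5,5)))); b=1+np.argmax(st[1:,4]); m&=l==b
        r=cv2.minAreaRect(P[m][:,:2].astype(np.float32)); print(n,"tin",np.round(r[0],1),np.round(r[1],1),round(r[2],1),"corners",cv2.boxPoints(r).round(0).tolist())
E
python3 - <<'E'
from h import *
look("7")
E
```

```text
[581.5 -66.3  -0.7] [-1.2  7.8  2.1] [2.23 0.16 0.01] t 13.4
scene tin [558.1 229.1] [79.3 87.5] 5.1 corners [[515.0, 269.0], [522.0, 182.0], [601.0, 189.0], [594.0, 276.0]]
top tin [554.8 229.6] [78.1 77.8] 5.0 corners [[513.0, 265.0], [519.0, 187.0], [597.0, 194.0], [590.0, 272.0]]
```

>>> step_arm:
  series:
    - [[-0.008, 0, 0, 0], [-0.016, 0, 0, 0], [-0.024, 0, 0, 0], [-0.032, 0, 0, 0], [-0.04, 0, 0, 0], [-0.048, 0, 0, 0], [-0.056, 0, 0, 0], [-0.064, 0, 0, 0], [-0.072, 0, 0, 0], [-0.08, 0, 0, 0], [-0.088, 0, 0, 0], [-0.096, 0, 0, 0]]

```text
t: 14.75
eef_pos: [588.9, -162.0, -1.0]
orientation: [-0.001, 0.678, 0.735, 0.001]
ft_force: [-1.0, 7.6, 1.8]
grip_width: 21.1
grip_force: 59.5
```

```bash
python3 - <<'E'
from h import *
look("8")
E
```

```text
[ 588.9 -162.    -1. ] [-1.   7.6  1.8] [2.3  0.15 0.03] t 14.8
scene tin [566.7 133.5] [79.1 88.2] 5.2 corners [[523.0, 174.0], [531.0, 86.0], [610.0, 93.0], [602.0, 181.0]]
top tin [563.7 127.6] [77.5 86.6] 4.7 corners [[522.0, 168.0], [529.0, 81.0], [606.0, 88.0], [599.0, 174.0]]
```

>>> step_arm:
  series:
    - [[-0.008, 0, 0, 0], [-0.016, 0, 0, 0], [-0.024, 0, 0, 0], [-0.032, 0, 0, 0], [-0.04, 0, 0, 0], [-0.048, 0, 0, 0], [-0.056, 0, 0, 0], [-0.064, 0, 0, 0], [-0.072, 0, 0, 0], [-0.08, 0, 0, 0], [-0.088, 0, 0, 0], [-0.096, 0, 0, 0]]

```text
t: 16.05
eef_pos: [596.4, -257.5, -1.2]
orientation: [-0.001, 0.678, 0.735, 0.001]
ft_force: [0.3, 7.4, 2.1]
grip_width: 21.1
grip_force: 59.5
```

```bash
python3 - <<'E'
from h import *
look("9")
# shelf front wire: depth points at z 112-132 by y near front
for n in("scene","top"):
    P=cloud(pickle.load(open(n+"9.pkl","rb"))); x,y,z=[P[...,i] for i in range(3)]
    m=(z>110)&(z<135)&(x>470)&(x<700)&(y>60)&(y<110); p=P[m]
    q=p[p[:,1]<np.interp(p[:,0],[365,769],[76,101])+6]; l=np.polyfit(q[:,0],q[:,1],1); print(n,len(q),np.polyval(l,[500,567,620]).round(1),np.polyfit(q[:,0],q[:,2],0), np.percentile(q[:,1]-np.polyval(l,q[:,0]),[2,98]).round(1))
E
```

```text
[ 596.4 -257.5   -1.2] [0.3 7.4 2.1] [2.32 0.2  0.06] t 16.1
scene tin [574.3  37.6] [77.9 88.5] 4.8 corners [[532.0, 78.0], [539.0, -10.0], [617.0, -3.0], [609.0, 85.0]]
top tin [572.3  32.2] [78.6 87.3] 3.6 corners [[530.0, 73.0], [536.0, -14.0], [614.0, -9.0], [609.0, 78.0]]
scene 105 [88.1 92.2 95.4] [125.69063189] [-3.1  2.2]
top 188 [86.6 90.9 94.3] [126.81058391] [-3.4  3.4]
```

>>> step_arm:
  series:
    - [[-0.006, 0, 0, 0], [-0.012, 0, 0, 0], [-0.017, 0, 0, 0], [-0.021, 0, 0, 0], [-0.022, 0, 0, 0], [-0.022, 0, 0, 0]]

```text
t: 16.75
eef_pos: [598.0, -279.9, -1.1]
orientation: [-0.001, 0.679, 0.735, 0.0]
ft_force: [-0.4, 6.4, 1.8]
grip_width: 20.8
grip_force: 59.5
```

```bash
python3 - <<'E'
from h import *
look("10")
P=cloud(pickle.load(open("scene10.pkl","rb"))); x,y,z=[P[...,i] for i in range(3)]
m=(x>550)&(x<625)&(y>-165)&(y<-85)&(z>8)&(z<75); p=P[m]; print(p[np.argsort(p[:,1])].round(0).tolist())
E
```

```text
[ 598.  -279.9   -1.1] [-0.4  6.4  1.8] [1.87 0.19 0.03] t 16.8
scene tin [576.1  15.7] [79. 89.] 3.8 corners [[534.0, 57.0], [540.0, -31.0], [618.0, -26.0], [613.0, 63.0]]
top tin [573.3  12.2] [78.1 87.1] 4.1 corners [[531.0, 53.0], [537.0, -34.0], [615.0, -28.0], [609.0, 58.0]]
[[592.0, -164.0, 49.0], [585.0, -164.0, 48.0], [588.0, -163.0, 51.0], [592.0, -158.0, 54.0], [589.0, -158.0, 47.0], [589.0, -157.0, 53.0], [583.0, -156.0, 49.0], [588.0, -153.0, 55.0], [590.0, -150.0, 55.0], [591.0, -150.0, 51.0], [588.0, -148.0, 55.0], [590.0, -146.0, 53.0], [591.0, -145.0, 51.0], [586.0, -145.0, 57.0], [568.0, -144.0, 17.0], [559.0, -144.0, 20.0], [576.0, -144.0, 19.0], [552.0, -143.0, 20.0], [565.0, -142.0, 21.0], [613.0, -142.0, 17.0], [589.0, -142.0, 52.0], [557.0, -142.0, 25.0], [589.0, -142.0, 57.0], [590.0, -141.0, 18.0], [550.0, -140.0, 21.0], [586.0, -140.0, 57.0], [559.0, -140.0, 24.0], [619.0, -139.0, 19.0], [599.0, -139.0, 22.0], [567.0, -139.0, 21.0], [603.0, -139.0, 21.0], [575.0, -139.0, 23.0], [588.0, -139.0, 54.0], [588.0, -139.0, 50.0], [564.0, -138.0, 24.0], [577.0, -137
[... 4168 characters left out ...]
4.0, -91.0, 34.0], [588.0, -91.0, 35.0], [619.0, -91.0, 32.0], [608.0, -91.0, 32.0], [553.0, -90.0, 36.0], [573.0, -90.0, 33.0], [561.0, -90.0, 33.0], [620.0, -90.0, 39.0], [612.0, -89.0, 42.0], [605.0, -89.0, 36.0], [624.0, -89.0, 33.0], [613.0, -89.0, 34.0], [617.0, -88.0, 38.0], [595.0, -88.0, 28.0], [602.0, -88.0, 35.0], [555.0, -87.0, 35.0], [571.0, -87.0, 34.0], [599.0, -87.0, 33.0], [559.0, -87.0, 34.0], [607.0, -87.0, 35.0], [556.0, -87.0, 32.0], [615.0, -86.0, 33.0], [571.0, -86.0, 40.0], [595.0, -86.0, 41.0], [611.0, -86.0, 35.0], [600.0, -86.0, 30.0], [576.0, -86.0, 35.0], [592.0, -86.0, 38.0], [588.0, -85.0, 40.0], [619.0, -85.0, 38.0], [620.0, -85.0, 33.0], [552.0, -85.0, 40.0]]
```

Tin centre is at about (575,14), turned about 4° (the shelf about 3.5°), with its rear edge about 24 mm clear of the shelf front. Unhooking: slack forward, lift, back away.

>>> step_arm:
  series:
    - [[0.004, 0, 0, 0], [0.008, 0, 0, 0], [0.011, 0, 0, 0], [0.011, 0, 0, 0], [0.011, 0, -0.008, 0], [0.011, 0, -0.016, 0], [0.011, 0, -0.026, 0], [0.011, 0, -0.036, 0], [0.011, 0, -0.046, 0], [0.011, 0, -0.06, 0], [0.011, 0, -0.075, 0], [0.011, 0, -0.075, 0]]

```text
t: 18.05
eef_pos: [598.6, -271.3, 77.1]
orientation: [0.002, 0.679, 0.734, 0.001]
ft_force: [-0.4, -0.5, -1.9]
grip_width: 20.9
grip_force: 59.2
```

```bash
python3 - <<'E'
from h import *
look("11"); tool([(560,-330,120,94),(405.2,-260,120,83.1),(405.2,-260,20,83.1)])
P=cloud(pickle.load(open("scene11.pkl","rb"))); x,y,z=[P[...,i] for i in range(3)]
m=(x>575)&(x<605)&(y>-215)&(y<-110)&(z>60)&(z<180); p=P[m]; print(p[np.argsort(p[:,1])][::4].round(0).tolist())
m=(x>540)&(x<630)&(y>-160)&(y<-113)&(z>5)&(z<40); print("bar",P[m].mean(0),P[m].min(0))
E
```

```text
[ 598.6 -271.3   77.1] [-0.4 -0.5 -1.9] [ 0.04 -0.03 -0.01] t 18.1
scene tin [576.8  16.4] [79.3 88.7] 3.7 corners [[534.0, 58.0], [540.0, -30.0], [619.0, -25.0], [613.0, 63.0]]
top tin [573.6  12. ] [78.7 87. ] 4.5 corners [[531.0, 52.0], [538.0, -34.0], [616.0, -28.0], [609.0, 58.0]]
pose [ 597.5 -270.5   74.6] xang 94.5 t 18.1 F [-0.1  0.5 -1.4]
[np.float64(-0.0564), np.float64(-0.042), np.float64(-0.0454)] 0.5
[np.float64(0.0256), np.float64(-0.1909), np.float64(-0.0454)] 11.4
[np.float64(0.0256), np.float64(-0.1909), np.float64(0.0546)] 11.4
[[593.0, -215.0, 128.0], [595.0, -207.0, 127.0], [595.0, -202.0, 127.0], [599.0, -195.0, 131.0], [597.0, -189.0, 130.0], [593.0, -184.0, 128.0], [595.0, -182.0, 126.0], [593.0, -173.0, 132.0], [587.0, -167.0, 128.0], [594.0, -164.0, 127.0], [587.0, -157.0, 127.0], [592.0, -151.0, 128.0], [593.0, -144.0, 130.0], [588.0, -141.0, 128.0], [589.0, -135.0, 130.0], [590.0, -129.0, 127.0], [589.0, -127.0, 90.0], [584.0, -125.0, 112.0], [587.0, -124.0, 115.0], [590.0, -123.0, 100.0], [586.0, -122.0, 111.0], [588.0, -120.0, 106.0]]
bar [ 581.24551082 -132.23193416   23.40653661] [ 541.97419752 -157.40069827    5.12629496]
```

>>> step_arm:
  series:
    - [[-0.02, -0.015, -0.02, 0], [-0.04, -0.03, -0.035, 1], [-0.045, -0.055, -0.045, 2], [-0.035, -0.085, -0.045, 4], [-0.02, -0.115, -0.045, 6], [0, -0.145, -0.045, 8], [0.015, -0.17, -0.045, 10], [0.0256, -0.191, -0.045, 11.4], [0.0256, -0.191, -0.045, 11.4], [0.0256, -0.191, 0, 11.4], [0.0256, -0.191, 0.035, 11.4], [0.0256, -0.191, 0.045, 11.4]]

```text
t: 19.35
eef_pos: [402.6, -260.0, 26.5]
orientation: [-0.002, 0.749, 0.663, -0.002]
ft_force: [-0.0, 0.0, -1.7]
grip_width: 20.6
grip_force: 59.2
```

```bash
python3 - <<'E'
from h import *
tool([(405.2,-260.5,10,83.1)])
for n in("scene","top"):
    c=snap(n,n+"12"); P=cloud(c); x,y,z=[P[...,i] for i in range(3)]
    m=(x>385)&(x<450)&(y>-215)&(y<-100)&(z>50)&(z<120); p=P[m]
    print(n,len(p),p[np.argsort(p[:,1])][::5].round(0).tolist())
E
```

```text
pose [ 402.6 -260.    26.5] xang 83.01 t 19.4 F [-0.   0.  -1.7]
[np.float64(-0.0002), np.float64(0.0026), np.float64(0.0165)] -0.1
scene 76 [[408.0, -214.0, 77.0], [409.0, -207.0, 74.0], [408.0, -193.0, 75.0], [412.0, -184.0, 81.0], [409.0, -182.0, 76.0], [416.0, -174.0, 73.0], [414.0, -166.0, 74.0], [413.0, -158.0, 69.0], [416.0, -153.0, 81.0], [421.0, -144.0, 78.0], [419.0, -131.0, 73.0], [420.0, -120.0, 83.0], [423.0, -117.0, 64.0], [420.0, -116.0, 72.0], [423.0, -112.0, 68.0], [421.0, -109.0, 50.0]]
top 93 [[409.0, -215.0, 79.0], [409.0, -210.0, 76.0], [409.0, -203.0, 79.0], [409.0, -197.0, 78.0], [407.0, -188.0, 76.0], [412.0, -186.0, 77.0], [412.0, -179.0, 79.0], [415.0, -173.0, 80.0], [410.0, -167.0, 77.0], [413.0, -162.0, 77.0], [413.0, -158.0, 79.0], [419.0, -149.0, 78.0], [415.0, -146.0, 81.0], [415.0, -140.0, 82.0], [419.0, -135.0, 78.0], [416.0, -128.0, 80.0], [419.0, -122.0, 82.0], [416.0, -117.0, 75.0], [422.0, -113.0, 81.0]]
```

>>> step_arm:
  series:
    - [[0, 0, 0.006, 0], [0, 0, 0.012, 0], [0, 0, 0.015, 0], [0, 0, 0.015, 0], [0, 0, 0.015, 0]]

```text
t: 19.95
eef_pos: [405.0, -260.0, 14.4]
orientation: [0.0, 0.748, 0.663, 0.0]
ft_force: [-0.3, 0.0, -1.3]
grip_width: 20.9
grip_force: 59.2
```

>>> step_arm:
  series:
    - [[0, 0, 0.001, 0], [0, 0, 0.003, 0], [0, 0, 0.003, 0]]

```text
t: 20.25
eef_pos: [405.3, -259.9, 11.5]
orientation: [0.0, 0.748, 0.663, 0.0]
ft_force: [-1.2, 4.1, 7.9]
grip_width: 20.8
grip_force: 60.6
```

>>> step_arm:
  series:
    - [[0, 0, 0.001, 0], [0, 0, 0.002, 0], [0, 0, 0.002, 0]]

```text
t: 20.55
eef_pos: [405.6, -259.5, 9.6]
orientation: [0.0, 0.748, 0.663, 0.001]
ft_force: [-1.0, 5.8, 8.7]
grip_width: 20.8
grip_force: 60.7
```

>>> step_arm:
  series:
    - [[0, 0, 0, 0], [0, 0, 0, 0], [0, 0, 0, 0], [0, 0, 0, 0], [0, 0, 0, 0], [0, 0, 0, 0], [0, 0, -0.02, 0], [0, 0, -0.05, 0], [0, 0, -0.09, 0], [0, 0, -0.13, 0], [0, 0, -0.17, 0], [0, 0, -0.17, 0]]
  claw: 0.085

```text
t: 21.75
eef_pos: [407.3, -261.3, 183.9]
orientation: [0.003, 0.749, 0.663, 0.003]
ft_force: [0.5, -0.0, -0.1]
grip_width: 84.9
grip_force: 0.0
```

```bash
python3 - <<'E'
from h import *
look("13")
R=[]
for n,(r0,r1,c0,c1) in(("scene",(80,300,190,410)),("top",(130,300,150,430))):
    c=pickle.load(open(n+"13.pkl","rb")); P=cloud(c); x,y,z=[P[...,i] for i in range(3)]
    m=(x>385)&(x<450)&(y>-215)&(y<-100)&(z>46)&(z<70); p=P[m]; print(n,np.median(p[:,2]),p[:,1].max())
    R.append(cv2.resize(c["pixels"][r0:r1,c0:c1,::-1],(400,int(400*(r1-r0)/(c1-c0))),interpolation=cv2.INTER_CUBIC))
cv2.imwrite("pics/c6.png",cv2.convertScaleAbs(np.hstack([np.pad(a,((0,400-len(a)),(0,0),(0,0))) for a in R]),alpha=1.5))
E
```

```text
[ 407.3 -261.3  183.9] [ 0.5 -0.  -0.1] [-0.01 -0.02 -0.03] t 21.8
scene tin [576.4  17.6] [79.4 92.9] 3.8 corners [[534.0, 61.0], [540.0, -31.0], [619.0, -26.0], [613.0, 67.0]]
top tin [573.7  12. ] [78.5 87.7] 4.5 corners [[531.0, 53.0], [538.0, -35.0], [616.0, -29.0], [609.0, 59.0]]
scene 54.616213689549795 -110.77896364016385
top 55.119034631324894 -113.39434014008398
```

View pics/c6.png

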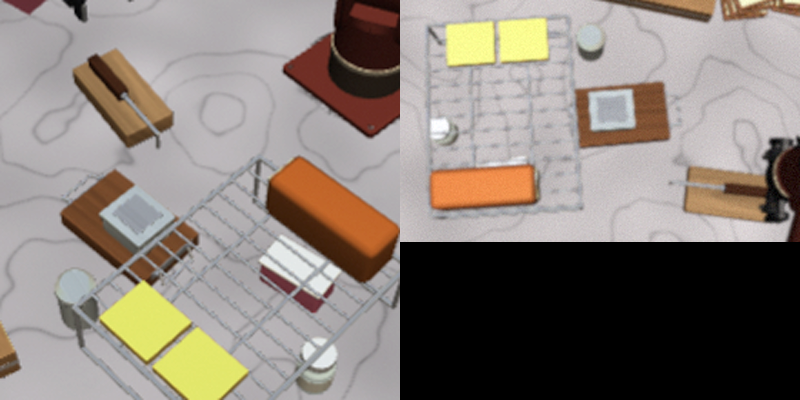

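The tin stands on the board clear of the shelf front (left panel, (140,215)). The hook lies on the block at (110,80), and the jar, tub and shaker are in place. Handing in.

```bash
python3 -c "
from h import *
print(finish_job())"
```

```text
the job is handed in; nothing more can be done
None
```

The job is handed in: the board was drawn out by its handle, the tin stands on it about 24 mm clear of the shelf front and within about 1° of square, the pan hook is back on the chopping block, and the jar, tub and shaker look unmoved in the final pictures.

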